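# Four clicks up on the bench shaker

## Robot

A 7-joint arm with a two-finger parallel gripper is mounted at the origin on a cart in front of the work surface, level with it; the furniture and walls round the work are solid. World frame = base frame: x ahead of the robot, y to its left, z up, the work surface at z = 0. Lengths are in m, angles in rad, forces in N, time in s.
With the tool pointing down it reaches from about 0.425 to 0.95 m from the base axis. Payload 16.7 kg.
Tool frame: the origin (TCP) lies at the very end of the fingers, on their centre line; the grasp point (between the pads) lies 19 mm behind it (arm.grasp_offset is the z of the grasp point in the tool frame, in m); z points along the fingers, y is the line along which they close (so a half turn about z gives the same grasp; the last joint's range is limited). The gripper opens to 94 mm and grips with 3 to 60 N. Pads are 16 mm wide; open, the fingers measure 119 mm over their backs; the gripper's body (75 mm by 177 mm) begins 78 mm behind the grasp point.
Start: joints at [1.065, 0.426, 0.074, 1.606, -0.034, 1.111, -0.067], TCP at [0.235, -0.633, 0.175] pointing down, gripper open.
Joint ranges: [-2.85, 2.85], [-0.5, 2.14], [-1.23, 1.37], [0.21, 2.46], [-1.02, 4.16], [0.16, 2.05], [-2.73, 2.73]. Speed limits (rad/s): [1.89, 1.89, 2.39, 2.39, 3.01, 3.01, 3.01].

## Interface

Orientations are given as a unit quaternion [w, x, y, z].
In Python, from workcell import arm gives the robot as it stands. The module is installed in compiled form; this text tells all that it offers.
- The arm moves only by the shell command python3 -m pendant 'ROWS' [OPENING] [FORCE]. ROWS is JSON, a list of rows, each a list of 2 entries, a list of its own where there are three numbers: the shift along the tool's x, y, z in mm, then the turn about the tool's z in rad. In form: [[[dx, dy, dz], twist], ...]. A call has exactly 5 rows; each row shifts and turns the commanded pose from where the row before left it, along the tool's axes as they then stand; what a row does not reach is not made up. A row lasts 1/8 s, in which the tool goes at most 62.5 mm and 10.7 degrees, less where a joint would pass 70% of its speed; a pose out of reach is approached as far as the arm can. A call with a gripper value outside its range is refused whole. OPENING is the finger opening in mm, from 0 to 94, set as the call begins (- or left out, the last holds). The fingers move at their own pace and stop on an object; FORCE is the grip in N (left out, the last holds). Time passes only in rows, so rows that do not move let the fingers close, or fill a call up. It gives the time, the measured TCP pose, the force, the opening and the grip force at its end, in the units of the state.
- arm.read_state(): the state, without advancing time (a new reading comes with each control period).
- arm.snapshot(name): name is "side" or "top"; returns a dict with "color" (480x640x3 uint8, red, green, blue), "vertical_fov" (degrees; the focal length in pixels is half the picture's height over the tangent of half this angle, whatever the lens; pixels are square), "cx", "cy" (the principal point, pixels), "rvec" (rotation vector, rad) and "tvec" (3), from world to camera coordinates, as OpenCV has them. Camera axes: x right, y down, z forward; pixel columns grow to the right and rows downward; lengths in m; the calibration is good to about 2 mm. A picture is of the moment at which its call begins. There is no depth.
- arm.job_done(): hands the job in; it is judged then, once.
The state is a dict: "t": time; "joint_positions": joint angles; "dq": joint speeds; "joint_efforts": joint torques, N m; "tool_pos": TCP position; "orientation": TCP orientation; "force": force on the tool from outside, world axes, zero at the start; "ft_torque": the same for the moment, N m; "gripper_width": opening from 0.0 (shut) to 1.0 (fully open); "gripper_force": force on a finger pad.
Only numpy, scipy, OpenCV 4.12 (cv2) and the standard library are available. Lean on these libraries where they do the work, as an engineer would, in place of code of your own. Each camera call takes 0.05 s, during which the arm holds its last target. There are 200 camera calls.

## Task

Raise the bench shaker's speed: with a fingertip, gently push the orange fin of its click-stop dial round clockwise (seen from above) by exactly four clicks, without going past the fourth, and leave it resting in that click-stop. Then press the green start button all the way down and let it come up again. Do not press the button before the dial is set, do not grip the fin, and leave the dish on the platform and the two vials beside the shaker where they are.

Things in the scene. Friction and masses are not known exactly. Their poses are not given: they have to be found in the camera images.
- shaker: Fixed white bench shaker, housing 260 (its x) x 180 (its y) mm, deck top 36 mm above the worktop; origin at the centre of its underside. Its -x end is the control deck (dial on the left, green button on the right); its platform (140 x 170 mm, mat top at 54 mm) is centred at x = +55 mm. It stands at any position and a yaw of up to 0.3 rad.
- dial_centre (a point): Point on the dial's upright axis, at the top of its round grey disc (radius 36 mm, top 52 mm above the worktop). The disc lies in a fixed black collar of radius 43 mm, 4 mm high, that carries white tick marks, one at each click-stop. A hub of radius 9 mm rises 2 mm above the disc.
- fin_end (a point): Outer end of the dial's orange fin, half-way up, on its mid-plane, at radius 36 mm. The fin is an upright wall on the disc that runs radially from radius 6 to 36 mm, is 10 mm thick and stands 20 mm above the disc (top 72 mm above the worktop). At the start it points away from the robot and to the left, in any direction within about 1 rad of that; pushed on its anticlockwise side, it turns clockwise.
- dial (a joint): Angle of the dial from where it rests at the start, rad; it is 0 there and grows clockwise seen from above. Click-stops every 24 degrees (0.419 rad). Between two stops the dial resists with up to about 0.12 N m (about 4.5 N at radius 28 mm); once past half-way it runs ahead by itself into the next stop and stays there. Four clicks are 1.676 rad. It can turn from -2.4 to 7.4 clicks.
- start_top (a point): Centre of the top of the round green start button (radius 12 mm, in a small black housing), on the deck to the right of the dial, about 91 mm from the dial's axis.
- start (a joint): Travel of the green button, m: 0 is up, 0.005 is all the way down. A spring returns it; fully down takes about 4 N.
- dish: Shallow round petri dish, 92 mm across, 15 mm high, standing loose on the shaker's platform; origin at the centre of its underside. To be left alone.
- red_vial: Vial with a red cap, 16 mm across, 47 mm high, standing loose on the worktop right of the shaker; origin at the centre of its underside. To be left alone.
- white_vial: Vial with a white cap, 16 mm across, 47 mm high, standing loose on the worktop left of the shaker; origin at the centre of its underside. To be left alone.

How it is judged:
On the way, in this order (a step that is already met when the one before it is completed fails the run):
1. the dial rests in the fourth click-stop (value of joint dial between 1.54985 and 1.80118 rad and velocity of joint dial between -0.1 and 0.1 rad/s), for 0.2 s.
2. the start button is pressed down (value of joint start above 0.004 m), for 0.05 s.
At the end, for the whole second after the job is handed in: The dial rests in the fourth click-stop clockwise from where it began (within 0.3 of a click); the green button has been pressed at least 4 mm down after that and is up again (within 1 mm); the dish and both vials stand within 15 mm of where they stood (all of step 1 and value of joint start below 0.001 m and distance of each of dish, red_vial, white_vial from where it was at the start of the episode below 0.015 m and angle between each of dish, red_vial, white_vial's own z axis and vertical below 0.3 rad); the robot touches nothing.
It fails at once if the dial is turned past the fourth click-stop by more than half a click (value of joint dial above 1.9059 rad).
It fails at once if the start button is pressed (over 2.5 mm) before the dial has been turned to the fourth click-stop (value of joint start above 0.0025 m and value of joint dial below 1.46608 rad).
It fails at once if the fin is gripped: the fingers press on both of its sides at once (contact force between the fingers and dial_c2 above 1 N and contact force between the fingers and dial_c3 above 1 N).
It fails at once if the fin is pushed with more than 25 N (contact force between any of the arm, the fingers and dial_c2 above 25 N).
It fails at once if the dish or a vial is lifted, tipped or pushed more than 15 mm (distance of any of dish, red_vial, white_vial from where it was at the start of the episode above 0.015 m or angle between any of dish, red_vial, white_vial's own z axis and vertical above 0.3 rad).
It also fails if it takes over 51 s, if anything falls off the work surface, if the arm or the gripper's body presses on something with over 40 N, if the wrist force passes 120 N, or if a joint passes its speed limit or range.

## Working session

There is one attempt and no reset: what is moved stays moved. The work goes in short steps, Python scripts to look and compute and a shell command to move; the robot and the scene stay as the last step left them, time stands still between calls to the robot, and variables do not carry over. Pictures are saved under pics/ and viewed, at most 10 in all, crops included, and the job is handed in when it is done.

```bash
mkdir -p pics
cat > h.py <<'E'
import numpy as np, cv2
from workcell import arm
def snap(n,name):
    s=arm.snapshot(n); cv2.imwrite(f'pics/{name}.png',s['color'][:,:,::-1]); return s
def cam(s):
    R=cv2.Rodrigues(np.array(s['rvec'],float))[0]; t=np.array(s['tvec'],float).ravel()
    f=240/np.tan(np.radians(s['vertical_fov'])/2); return R,t,f
def ray(s,u,v,z):
    R,t,f=cam(s); d=R.T@np.array([(u-s['cx'])/f,(v-s['cy'])/f,1]); c=-R.T@t
    return c+d*(z-c[2])/d[2]
def blobs(s,lo,hi,amin=15):
    h=cv2.cvtColor(s['color'],cv2.COLOR_RGB2HSV); m=cv2.inRange(h,np.array(lo),np.array(hi))
    n,l,st,c=cv2.connectedComponentsWithStats(m)
    return [(st[i][4],c[i].round(1),st[i][:4]) for i in range(1,n) if st[i][4]>=amin],m
E
python3 - <<'E'
from h import *
for n in('top','side'):
    s=snap(n,n+'0'); R,t,f=cam(s); print(n,f,s['cx'],s['cy'],-R.T@t,R.round(2).tolist())
    for c,lo,hi in(('or',(8,150,100),(20,255,255)),('gr',(45,100,50),(85,255,255))):
        print(c,[(a,p,b,ray(s,*p,.062 if c=='or' else .05).round(3)) for a,p,b in blobs(s,lo,hi)[0]])
st=arm.read_state();print(st['tool_pos'],st['orientation'],st['t'])
E
```

```text
top 512.7298137808752 319.5388913618239 240.4905189042936 [ 0.41391103 -0.0693817   0.91484135] [[-0.0, -1.0, 0.03], [-0.98, -0.0, -0.18], [0.18, -0.03, -0.98]]
or []
gr [(np.int32(52), array([103.7, 117.9]), array([ 99, 115,  10,   7], dtype=int32), array([0.794, 0.289, 0.05 ])), (np.int32(153), array([379.9, 288.7]), array([373, 282,  14,  14], dtype=int32), array([ 0.492, -0.196,  0.05 ]))]
side 514.8165685729422 327.23085644239416 237.02770456612083 [ 0.32208356 -0.68886947  0.64174853] [[0.93, -0.38, 0.02], [-0.24, -0.62, -0.75], [0.29, 0.68, -0.67]]
or [(np.int32(153), array([306.4, 246.1]), array([299, 238,  16,  17], dtype=int32), array([ 0.537, -0.102,  0.062]))]
gr [(np.int32(87), array([27.5, 94.9]), array([ 0, 82, 53, 35], dtype=int32), array([0.098, 0.66 , 0.05 ])), (np.int32(19), array([353.7, 124.8]), array([352, 121,   5,   8], dtype=int32), array([0.785, 0.253, 0.05 ])), (np.int32(6684), array([ 46.3, 201.7]), array([  0, 151, 104, 113], dtype=int32), array([0.138, 0.194, 0.05 ])), (np.int32(7657), array([116.1, 351.2]), array([ 70, 252,  99, 192], dtype=int32), array([ 0.225, -0.194,  0.05 ])), (np.int32(193), array([299.9, 297.2]), array([292, 290,  16,  15], dtype=int32), array([ 0.492, -0.193,  0.05 ]))]
[ 0.2349683 -0.6323535  0.1746517] [-5.41744948e-04  9.84220630e-01  1.76944737e-01 -1.33540409e-04] 0.1
```

View pics/top0.png

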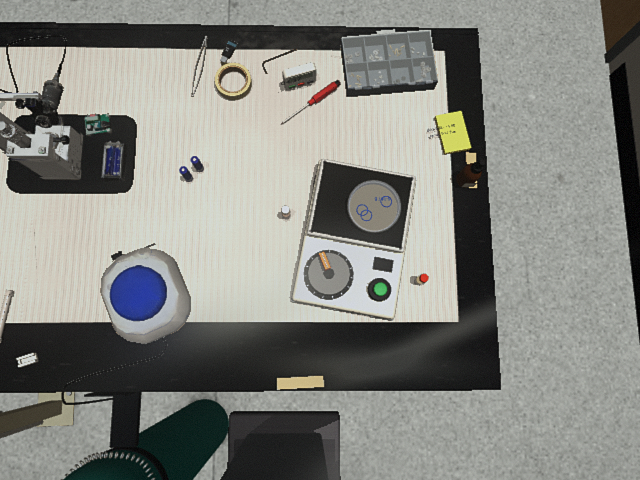

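View pics/side0.png

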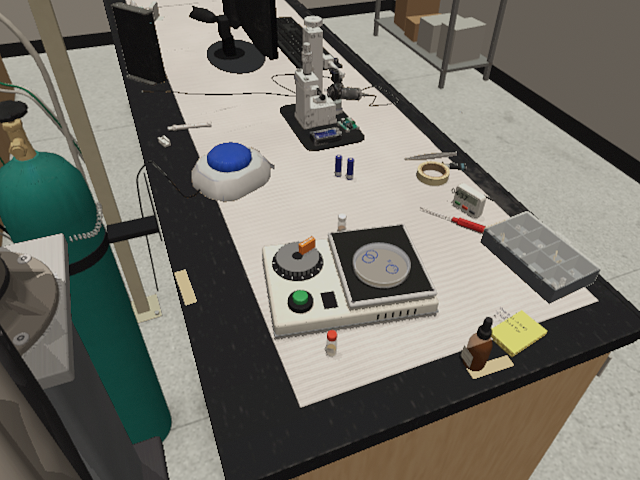

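The top view shows the dial at about (328,274), with its fin pointing to about (321,253). The button is at (380,289), the red vial at (421,279) and the white vial at (285,212). Next I'll measure the dial and fin.

Run:
```python
from h import *
s=snap('top','top1'); im=s['color'][:,:,::-1]
c=im[235:315,285:405]; cv2.imwrite('pics/crop1.png',cv2.resize(c,None,fx=6,fy=6,interpolation=cv2.INTER_NEAREST))
b,m=blobs(s,(5,70,80),(20,255,255),20)
for a,p,bb in b:
    if 300<p[0]<350 and 235<p[1]<300:
        ys,xs=np.nonzero(m[235:300,300:350]); P=np.array([ray(s,x+300,y+235,.072)[:2] for x,y in zip(xs,ys)])
        print('fin',a,p,bb,P.mean(0)); w,v=np.linalg.eigh(np.cov(P.T)); print(np.sqrt(w*12),v[:,1])
# black collar: dark outline around the dial
g=cv2.cvtColor(im,cv2.COLOR_BGR2GRAY); w=(g<150).astype(np.uint8)
cs,_=cv2.findContours(w,cv2.RETR_EXTERNAL,cv2.CHAIN_APPROX_NONE)
for k in cs:
    (x,y),r=cv2.minEnclosingCircle(k)
    if 8<r<40 and 300<x<400 and 240<y<310:
        e=cv2.fitEllipse(k); print(r,e,ray(s,*e[0],.040),ray(s,*e[0],.052))
s2=arm.snapshot('side')
for nm,q,lo,hi,box,z in(('green',s2,(45,100,50),(85,255,255),(280,280,320,310),.05),):
    pass
# triangulate button & fin
def P(s):
    R,t,f=cam(s);return np.array([[f,0,s['cx']],[0,f,s['cy']],[0,0,1]])@np.c_[R,t]
def tri(a,b):
    X=cv2.triangulatePoints(P(s),P(s2),np.array(a,float),np.array(b,float)).ravel();return X[:3]/X[3]
print('btn',tri((379.9,288.7),(299.9,297.2)),'red',ray(s,424,278,.047))
```

```text
fin 107 [324.2 260.4] [319 251  12  20] [ 0.53657202 -0.10104626]
[0.01170203 0.0315314 ] [-0.93179493 -0.36298512]
12.25683879852295 ((378.67144775390625, 289.3718566894531), (23.171655654907227, 23.47686767578125), 90.45418548583984) [ 0.4913603  -0.19528652  0.04      ] [ 0.49029795 -0.19355951  0.052     ]
11.33627986907959 ((382.54974365234375, 264.2103271484375), (13.856119155883789, 22.948442459106445), 100.4867935180664) [ 0.5347978  -0.20300539  0.04      ] [ 0.53313962 -0.2011725   0.052     ]
25.08308219909668 ((328.0262145996094, 274.3125), (49.00758743286133, 49.1993293762207), 157.09161376953125) [ 0.51712701 -0.10866424  0.04      ] [ 0.51571122 -0.10812541  0.052     ]
btn [ 0.49139619 -0.19555377  0.05283501] red [ 0.51021197 -0.27246606  0.047     ]
```

View pics/crop1.png

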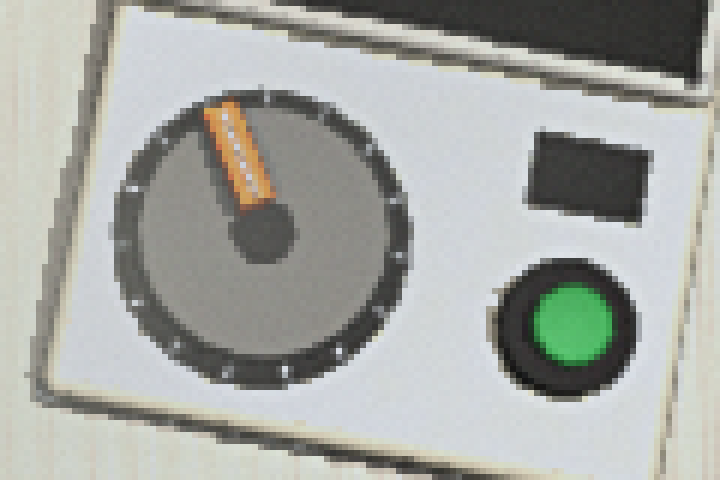

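```bash
python3 -m pendant '[[[32,-28,0],0],[[32,-28,0],0],[[32,-28,0],0],[[32,-28,0],0],[[32,-28,0],0]]' 0 20
python3 -m pendant '[[[32,-28,0],0],[[32,-28,0],0],[[32,-28,0],0],[[32,-28,0],0],[[32,-28,0],0]]'
python3 -m pendant '[[[32,-28,0],0],[[32,-28,0],0],[[32,-28,0],0],[[32,-28,0],0],[[26,-23,0],0]]'
python3 -m pendant '[[[0,0,0],-0.16],[[0,0,0],-0.16],[[0,0,0],-0.16],[[0,0,0],-0.16],[[0,0,0],-0.16]]'
python3 -m pendant '[[[0,0,0],-0.16],[[0,0,0],-0.16],[[0,0,0],-0.16],[[0,0,0],-0.16],[[0,0,0],-0.15]]'
cat >> h.py <<'E'
C=np.array([.517,-.1087]); th0=np.radians(21.4)
def where(clicks=0):
    from scipy.spatial.transform import Rotation as Ro
    st=arm.read_state(); q=st['orientation']; M=Ro.from_quat([q[1],q[2],q[3],q[0]]).as_matrix()
    p=st['tool_pos']; th=th0-clicks*np.radians(24)
    r=np.array([np.cos(th),np.sin(th)]); t=np.array([-r[1],r[0]]); e=p[:2]-C
    print('t',round(st['t'],2),'p',p.round(4),'rad',(e@r*1e3).round(1),'tan',(e@t*1e3).round(1),'yawY',np.degrees(np.arctan2(M[1,1],M[0,1])).round(1),
     'z',M[:,2].round(3),'F',np.round(st['force'],1),'j7',round(st['joint_positions'][6],2),'g',st['gripper_width'])
    return st,M
E
python3 - <<'E'
from h import *
where(); s=snap('top','top2'); snap('side','side2')
E
```

```text
t: 0.82
tool_pos: [0.3368, -0.4444, 0.1753]
orientation: [-0.0, 0.984, 0.177, 0.0]
force: [0.1, -0.4, 0.3]
gripper_width: 0.508
gripper_force: 0.0
t: 1.45
tool_pos: [0.438, -0.2575, 0.1754]
orientation: [0.0, 0.984, 0.177, 0.0]
force: [0.1, 0.1, 0.8]
gripper_width: 0.007
gripper_force: 0.0
t: 2.08
tool_pos: [0.5354, -0.077, 0.1753]
orientation: [-0.0, 0.984, 0.177, 0.0]
force: [-0.1, -1.0, 0.6]
gripper_width: 0.007
gripper_force: 0.0
t: 2.7
tool_pos: [0.5348, -0.0786, 0.1752]
orientation: [-0.0, 0.836, 0.548, -0.0]
force: [-0.2, 0.5, -0.1]
gripper_width: 0.007
gripper_force: 0.0
t: 3.32
tool_pos: [0.5348, -0.0786, 0.1752]
orientation: [-0.0, 0.561, 0.828, -0.0]
force: [-0.2, -0.0, -0.6]
gripper_width: 0.005
gripper_force: 0.0
t 3.33 p [ 0.5348 -0.0786  0.1752] rad 27.5 tan 21.5 yawY 21.8 z [-0.  0. -1.] F [-0.2 -0.  -0.6] j7 0.28 g 0.004851218214608285
```

```bash
python3 -m pendant '[[[2,0,25],0],[[0,0,25],0],[[0,0,25],0],[[0,0,12],0],[[0,0,0],0]]'
python3 - <<'E'
from h import *
where(); s=snap('side','side3'); i=s['color'][200:290,250:370,::-1]; cv2.imwrite('pics/c3.png',cv2.resize(i,None,fx=6,fy=6))
E
```

```text
t: 4.05
tool_pos: [0.5338, -0.0766, 0.0879]
orientation: [-0.001, 0.564, 0.826, -0.0]
force: [-0.7, 1.3, 0.0]
gripper_width: 0.007
gripper_force: 0.0
t 4.05 p [ 0.5338 -0.0766  0.0879] rad 27.4 tan 23.7 yawY 21.4 z [-0.001  0.    -1.   ] F [-0.7  1.3  0. ] j7 0.21 g 0.006690305238631204
```

View pics/c3.png

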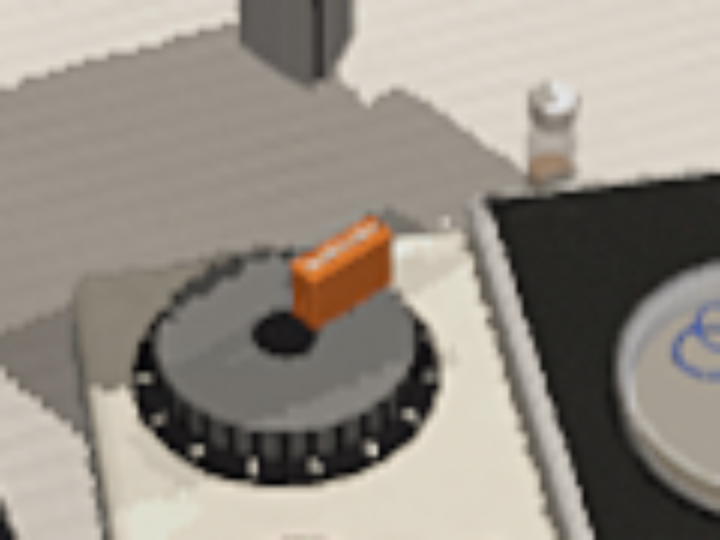

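The closed fingertip is at about (302,214) in the full side view. It is above and behind the fin, which is at (306,246), with clear space between them. I'll check the projection numerically.

Run:
```python
from h import *
s=arm.snapshot('side'); R,t,f=cam(s)
for p in((.5338,-.0766,.0879),(.5338,-.0846,.0879),(.5505,-.0956,.072),(.5366,-.101,.072)):
    c=R@np.array(p)+t; print(p,c[0]/c[2]*f+s['cx'],c[1]/c[2]*f+s['cy'])
```

```text
(0.5338, -0.0766, 0.0879) 299.08316990988055 225.45838073593748
(0.5338, -0.0846, 0.0879) 300.74346102989085 228.41733761026677
(0.5505, -0.0956, 0.072) 312.6372279686309 237.37352861119788
(0.5366, -0.101, 0.072) 305.9137603558464 241.4441510168781
```

```bash
python3 -m pendant '[[[0,0,10],0],[[0,0,10],0],[[0,0,7],0],[[0,0,0],0],[[0,0,0],0]]'; python3 -c "
from h import *
where()"
```

```text
t: 4.78
tool_pos: [0.5343, -0.0767, 0.0614]
orientation: [0.0, 0.563, 0.827, 0.0]
force: [0.8, -0.5, 0.0]
gripper_width: 0.004
gripper_force: 0.0
t 4.78 p [ 0.5343 -0.0767  0.0614] rad 27.8 tan 23.5 yawY 21.5 z [ 0.  0. -1.] F [ 0.8 -0.5  0. ] j7 0.18 g 0.004026376839160432
```

Run:
```python
from h import *
st,M=where(); s=snap('side','side4'); R,t,f=cam(s)
i=s['color'][170:290,240:400,::-1]; i=cv2.resize(i,None,fx=5,fy=5)
for dx in(-8,8):
  for dy in(-12.5,12.5):
    c=R@(st['tool_pos']+M@np.array([dx,dy,0])/1e3)+t; u=c[:2]/c[2]*f+[s['cx'],s['cy']]
    cv2.circle(i,tuple(int(k) for k in (u-[240,170])*5),3,(255,0,255),-1); print(u)
cv2.imwrite('pics/c4.png',i)
```

```text
t 4.78 p [ 0.5343 -0.0767  0.0614] rad 27.8 tan 23.5 yawY 21.5 z [ 0.  0. -1.] F [ 0.8 -0.5  0. ] j7 0.18 g 0.004026376839160432
[297.17737724 243.09675644]
[308.3096373  236.35116785]
[290.90170876 238.35807138]
[302.02025961 231.74812761]
```

View pics/c4.png

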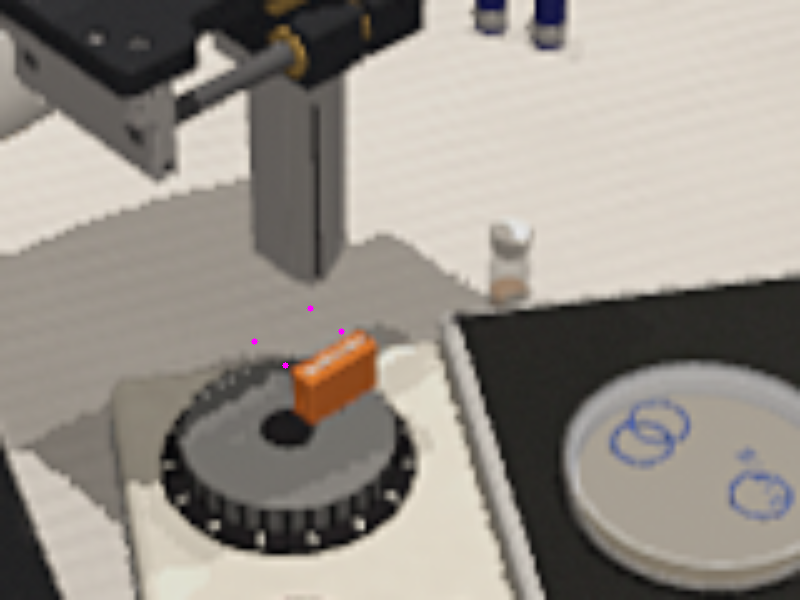

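The side view puts the visible fingertip about 16 px above where the reported TCP should project, though the fin projects correctly. I'll cross-check with the top camera before pushing.

Run:
```python
from h import *
st,M=where(); s=snap('top','top5'); R,t,f=cam(s)
i=s['color'][215:315,270:400,::-1].copy(); i=cv2.resize(i,None,fx=6,fy=6)
for z in(0,-60):
 for dx in(-8,8):
  for dy in(-12.5,12.5):
    c=R@(st['tool_pos']+M@np.array([dx,dy,z])/1e3)+t; u=c[:2]/c[2]*f+[s['cx'],s['cy']]
    cv2.circle(i,tuple(int(k) for k in (u-[270,215])*6),3,(255,0,255) if z==0 else (0,255,0),-1)
cv2.imwrite('pics/c5.png',i)
```

```text
t 4.83 p [ 0.5343 -0.0767  0.0615] rad 27.8 tan 23.5 yawY 21.5 z [ 0.  0. -1.] F [0.5 0.2 0.1] j7 0.18 g 0.005386354564128797
```

View pics/c5.png

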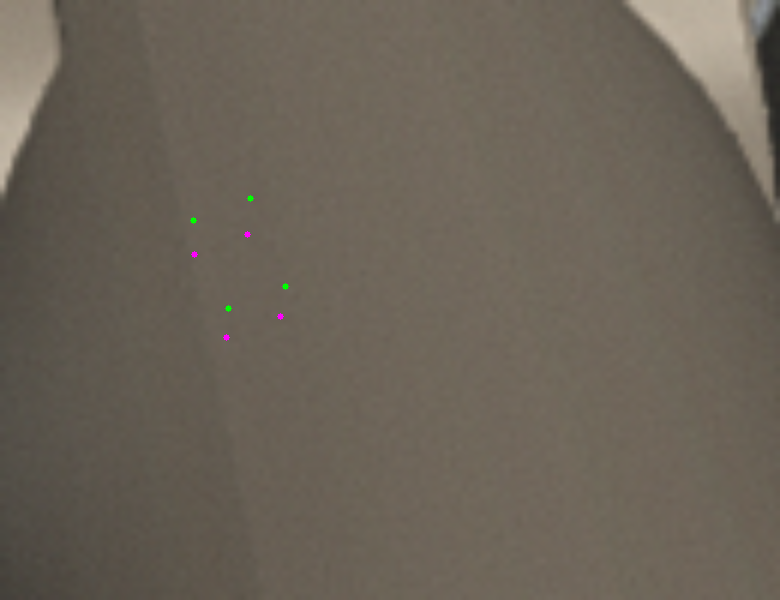

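The top view is blocked by the arm. In the side view the finger's sideways position agrees with the prediction, but its tip looks about 25 mm high. I'll test by touch, closing the gap in small steps while reading the force.

```bash
python3 -m pendant '[[[-3,0,0],0],[[-3,0,0],0],[[-2,0,0],0],[[-1,0,0],0],[[0,0,0],0]]'; python3 -m pendant '[[[-1,0,0],0],[[-1,0,0],0],[[-1,0,0],0],[[-1,0,0],0],[[0,0,0],0]]'; python3 -c "
from h import *
where()
s=snap('side','side6');i=s['color'][170:290,240:400,::-1]; cv2.imwrite('pics/c6.png',cv2.resize(i,None,fx=5,fy=5))
print(blobs(s,(8,150,100),(20,255,255))[0])"
```

```text
t: 5.5
tool_pos: [0.5374, -0.0851, 0.0613]
orientation: [-0.0, 0.563, 0.826, 0.0]
force: [-0.6, -0.6, -1.0]
gripper_width: 0.007
gripper_force: 0.0
t: 6.12
tool_pos: [0.5389, -0.0889, 0.0613]
orientation: [-0.0, 0.563, 0.826, 0.0]
force: [0.2, -0.2, -0.9]
gripper_width: 0.004
gripper_force: 0.0
t 6.12 p [ 0.5389 -0.0889  0.0613] rad 27.6 tan 10.4 yawY 21.5 z [ 0.  0. -1.] F [ 0.2 -0.2 -0.9] j7 0.21 g 0.003596478843812311
[(np.int32(157), array([306.3, 246. ]), array([298, 238,  17,  17], dtype=int32))]
```

View pics/c6.png

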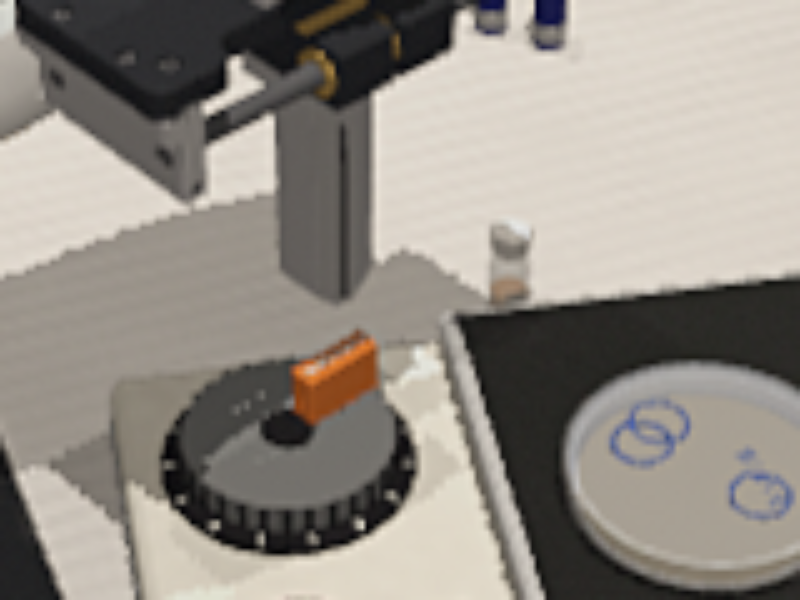

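Run:
```python
from h import *
st,M=where(); s=arm.snapshot('side')
print('exp seam',st['tool_pos']+M@np.array([-8,0,0])/1e3)
for z in(.06,.07,.08,.09,.1): print(z,ray(s,309,230,z).round(4))
```

```text
t 6.17 p [ 0.5389 -0.0889  0.0613] rad 27.6 tan 10.5 yawY 21.5 z [ 0.  0. -1.] F [0.4 0.4 0.7] j7 0.21 g 0.0022412872662573896
exp seam [ 0.54184693 -0.0962963   0.06128426]
0.06 [ 0.5563 -0.0631  0.06  ]
0.07 [ 0.5523 -0.0739  0.07  ]
0.08 [ 0.5482 -0.0846  0.08  ]
0.09 [ 0.5442 -0.0954  0.09  ]
0.1 [ 0.5402 -0.1062  0.1   ]
```

The viewing ray matches the commanded x and y only if the tip is about 29 mm above the reported z, and the missing contact agrees with that. I'll back off and lower it stepwise, watching the force.

```bash
python3 -m pendant '[[[4,0,0],0],[[4,0,0],0],[[4,0,0],0],[[0,0,0],0],[[0,0,0],0]]' |grep -E "pos|force"
python3 -m pendant '[[[0,0,2],0],[[0,0,2],0],[[0,0,2],0],[[0,0,1],0],[[0,0,0],0]]'|grep -E "pos|force"
python3 -m pendant '[[[0,0,1],0],[[0,0,1],0],[[0,0,1],0],[[0,0,0],0],[[0,0,0],0]]'|grep -E "pos|force"
```

```text
tool_pos: [0.5345, -0.0777, 0.0613]
force: [0.4, 0.2, -0.3]
gripper_force: 0.0
tool_pos: [0.5345, -0.0777, 0.0542]
force: [0.6, 0.5, 0.7]
gripper_force: 0.0
tool_pos: [0.5345, -0.0776, 0.0513]
force: [0.2, 0.1, 0.2]
gripper_force: 0.0
```

```bash
python3 -m pendant '[[[0,0,1],0],[[0,0,1],0],[[0,0,1],0],[[0,0,0],0],[[0,0,0],0]]'|grep -E "pos|force"
python3 - <<'E'
from h import *
where(); s=snap('side','side7');i=s['color'][170:290,240:400,::-1]; cv2.imwrite('pics/c7.png',cv2.resize(i,None,fx=5,fy=5))
E
```

```text
tool_pos: [0.5345, -0.0777, 0.0483]
force: [-0.9, -0.6, 0.1]
gripper_force: 0.0
t 8.72 p [ 0.5345 -0.0777  0.0483] rad 27.6 tan 22.5 yawY 21.5 z [ 0.  0. -1.] F [-0.9 -0.6  0.1] j7 0.17 g 0.003417160607612135
```

View pics/c7.png

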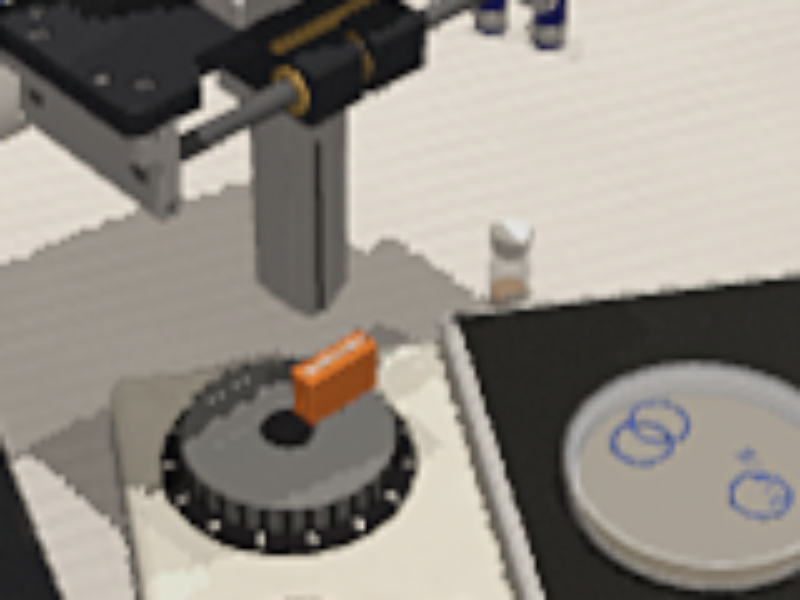

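The tip is now at about (304,232), so it is still roughly 28 mm above the reported z with no contact. I'll lower it another 16 mm in gentle steps.

```bash
python3 -m pendant '[[[1,0,2],0],[[0,0,2],0],[[0,0,2],0],[[0,0,2],0],[[0,0,0],0]]'|grep -E "pos|force"
python3 -m pendant '[[[0,0,2],0],[[0,0,2],0],[[0,0,2],0],[[0,0,2],0],[[0,0,0],0]]'|grep -E "pos|force"
python3 - <<'E'
from h import *
st,M=where(); s=snap('side','side8');i=s['color'][190:280,240:360,::-1]; cv2.imwrite('pics/c8.png',cv2.resize(i,None,fx=6,fy=6))
g=st['tool_pos']+M@np.array([-8,0,0])/1e3; R,t,f=cam(s)
for dz in(.02,.025,.03): 
    c=R@(g+[0,0,dz])+t; print(dz,c[:2]/c[2]*f+[s['cx'],s['cy']])
E
```

```text
tool_pos: [0.534, -0.0767, 0.0401]
force: [0.6, 0.0, -0.1]
gripper_force: 0.0
tool_pos: [0.534, -0.0767, 0.0321]
force: [-0.1, -0.6, -0.9]
gripper_force: 0.0
t 10.03 p [ 0.534  -0.0767  0.0321] rad 27.5 tan 23.6 yawY 21.5 z [-0.  0. -1.] F [-0.1 -0.6 -0.9] j7 0.16 g 0.007012180750413959
0.02 [302.71859146 243.83063704]
0.025 [302.68269745 241.64481088]
0.03 [302.64652643 239.4421158 ]
```

View pics/c8.png

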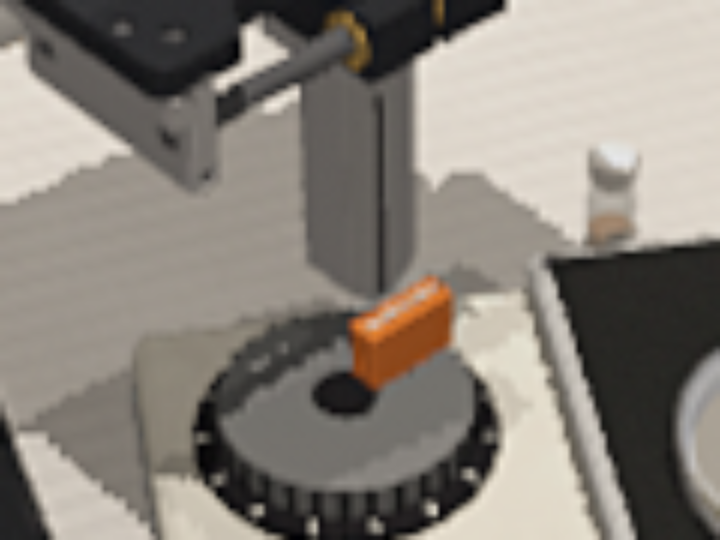

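The tip is at (303,240), which puts its true height at about 60 mm, beside the fin. Closing onto the fin now, tracking its angle from the orange blob.

```bash
cat >> h.py <<'E'
def fin():
    s=arm.snapshot('side'); b,_=blobs(s,(8,150,100),(20,255,255),30)
    b=[x for x in b if 260<x[1][0]<350 and 215<x[1][1]<300]
    for a,p,_ in b:
        e=ray(s,*p,.063)[:2]-C; print('fin',a,p,'clicks',round((21.4-np.degrees(np.arctan2(e[1],e[0])))/24,2),'r',round(np.hypot(*e)*1e3,1))
E
python3 -m pendant '[[[-3,0,0],0],[[-3,0,0],0],[[-2,0,0],0],[[-1,0,0],0],[[0,0,0],0]]'|grep -E "^force"
python3 -m pendant '[[[-1,0,0],0],[[-1,0,0],0],[[-1,0,0],0],[[-1,0,0],0],[[0,0,0],0]]'|grep -E "^force"
python3 -c "
from h import *
where();fin()"
```

```text
force: [-0.6, 0.7, 0.6]
force: [-0.1, 4.5, -0.3]
t 11.32 p [ 0.5391 -0.088   0.0323] rad 28.1 tan 11.2 yawY 21.5 z [ 0.     0.001 -1.   ] F [-0.1  4.5 -0.3] j7 0.18 g 0.005804881342203239
fin 165 [307.8 247.3] clicks 0.61 r 21.0
```

```bash
python3 -m pendant '[[[-2,0.8,0],0.07],[[-2,0.8,0],0.07],[[-2,0.8,0],0.07],[[-2,0.8,0],0.07],[[0,0,0],0]]'|grep -E "^force"
python3 -c "
from h import *
where(0.6);fin()"
```

```text
force: [-3.1, 5.6, 0.8]
t 12.0 p [ 0.5437 -0.095   0.0321] rad 28.2 tan 10.3 yawY 5.4 z [-0.001  0.001 -1.   ] F [-3.1  5.6  0.8] j7 -0.06 g 0.006619573002007395
fin 180 [309.2 249.7] clicks 1.32 r 21.3
```

```bash
python3 -m pendant '[[[3,0,0],0],[[3,0,0],0],[[0,0,0],0],[[0,0,0],0],[[0,0,0],0]]'|grep -E "^force"
python3 -c "
from h import *
where(1);fin()"
```

```text
force: [-0.9, -0.2, 0.3]
t 12.68 p [ 0.5436 -0.0898  0.0323] rad 25.7 tan 20.1 yawY 5.4 z [ 0.  0. -1.] F [-0.9 -0.2  0.3] j7 -0.07 g 0.006669758151018912
fin 177 [309.3 249.1] clicks 1.17 r 21.8
```

The dial now rests at 1 click; the reading of 1.17 carries the same small bias as at the start. I'll realign the finger with the fin and push on.

```bash
python3 -m pendant '[[[0,2,0],0.07],[[0,1,0],0.07],[[-3,0,0],0],[[-3,0,0],0],[[0,0,0],0]]'|grep -E "^force"
python3 -c "
from h import *
where(1)"
python3 -m pendant '[[[-2,0.8,0],0.07],[[-2,0.8,0],0.07],[[-2,0.8,0],0.07],[[0,0,0],0],[[0,0,0],0]]'|grep -E "^force"
python3 -c "
from h import *
where(1.5);fin()"
```

```text
force: [-0.0, 2.3, -0.3]
t 13.35 p [ 0.5464 -0.0954  0.0323] rad 28.7 tan 14.6 yawY -2.5 z [ 0.  0. -1.] F [-0.   2.3 -0.3] j7 -0.18 g 0.001900836598982795
force: [-0.4, -1.5, -0.9]
t 13.97 p [ 0.5477 -0.1018  0.0322] rad 28.0 tan 14.5 yawY -14.5 z [-0. -0. -1.] F [-0.4 -1.5 -0.9] j7 -0.35 g 0.0030204512813934224
fin 178 [309.8 252.7] clicks 2.11 r 22.2
```

```bash
python3 -m pendant '[[[-2,0.9,0],0.07],[[-2,0.9,0],0.07],[[-2,0.9,0],0.07],[[0,0,0],0],[[0,0,0],0]]'|grep -E "^force"
python3 -c "
from h import *
where(2);fin()"
python3 -m pendant '[[[-2,0.9,0],0.07],[[-2,0.9,0],0.07],[[-2,0.9,0],0.07],[[0,0,0],0],[[0,0,0],0]]'|grep -E "^force"
python3 -c "
from h import *
where(2.5);fin()"
```

```text
force: [-0.0, 3.2, 0.6]
t 14.65 p [ 0.5485 -0.1078  0.0323] rad 27.8 tan 14.9 yawY -26.5 z [-0.  0. -1.] F [-0.   3.2  0.6] j7 -0.52 g 0.004146893010753331
fin 183 [309.5 252.9] clicks 2.16 r 21.8
force: [0.1, 0.2, 0.2]
t 15.32 p [ 0.5478 -0.1149  0.0323] rad 28.0 tan 14.4 yawY -38.6 z [-0. -0. -1.] F [0.1 0.2 0.2] j7 -0.69 g 0.002875455797815298
fin 179 [308.5 256.1] clicks 2.98 r 22.8
```

Now at 3 clicks. One more identical cycle.

```bash
python3 -m pendant '[[[-2,0.9,0],0.07],[[-2,0.9,0],0.07],[[-2,0.9,0],0.07],[[0,0,0],0],[[0,0,0],0]]'|grep -E "^force"
python3 -c "
from h import *
where(3);fin()"
python3 -m pendant '[[[-2,0.9,0],0.07],[[-2,0.9,0],0.07],[[-2,0.9,0],0.07],[[0,0,0],0],[[0,0,0],0]]'|grep -E "^force"
python3 -c "
from h import *
where(3.5);fin()"
```

```text
force: [2.3, 4.0, -1.1]
t 16.0 p [ 0.5461 -0.1206  0.0323] rad 27.6 tan 14.9 yawY -50.6 z [ 0.  0. -1.] F [ 2.3  4.  -1.1] j7 -0.87 g 0.003858479598149704
fin 176 [307.9 256.7] clicks 3.16 r 22.7
force: [-1.1, 0.3, -0.4]
t 16.68 p [ 0.5423 -0.1268  0.0323] rad 27.7 tan 14.2 yawY -62.6 z [-0. -0. -1.] F [-1.1  0.3 -0.4] j7 -1.04 g 0.006025903496963004
fin 161 [304.9 258.9] clicks 3.9 r 22.6
```

The dial has reached 4 clicks. I'll back the finger off, rise, check the dial and work out the move to the button.

```bash
python3 -m pendant '[[[4,0,0],0],[[4,0,-5],0],[[0,0,-25],0],[[0,0,-30],0],[[0,0,0],0]]'|grep -E "^force"
python3 -c "
from h import *
st,M=where(4);fin()
print(M.T@(np.array([.4914,-.1956,.04])-st['tool_pos'])*1e3)
s=arm.snapshot('side');print([(a,p) for a,p,_ in blobs(s,(45,100,50),(85,255,255))[0] if 280<p[0]<320])"
```

```text
force: [0.3, 0.6, -0.3]
t 17.35 p [ 0.5513 -0.123   0.0947] rad 22.9 tan 29.3 yawY -62.7 z [ 0.004 -0.001 -1.   ] F [ 0.3  0.6 -0.3] j7 -1.04 g 0.005712208895414613
fin 163 [304.6 258.3] clicks 3.85 r 21.2
[-86.66728639  36.91296506  54.504966  ]
[(np.int32(194), array([299.9, 297.2]))]
```

```bash
python3 -m pendant '[[[-30,13,0],0],[[-30,12,0],0],[[-27,12,0],0],[[0,0,30],0],[[0,0,25],0]]'|grep -E "^force"
python3 -m pendant '[[[0,0,0],0],[[0,0,0],0],[[0,0,0],0],[[0,0,0],0],[[0,0,0],0]]'|grep -E "^force"
python3 - <<'E'
from h import *
st,M=where(4);print(M.T@(np.array([.4914,-.1956,.024])-st['tool_pos'])*1e3); fin()
s=snap('side','side9');R,t,f=cam(s);i=cv2.resize(s['color'][200:320,230:390,::-1],None,fx=5,fy=5)
th=th0-np.radians(96); r=np.array([np.cos(th),np.sin(th)]);n=np.array([-r[1],r[0]])
for a in(.009,.036):
  for b in(-.005,.005):
    c=R@np.r_[C+a*r+b*n,.072]+t;u=c[:2]/c[2]*f+[s['cx'],s['cy']]
    cv2.circle(i,tuple(int(k) for k in (u-[230,200])*5),2,(255,0,255),-1)
cv2.imwrite('pics/c9.png',i)
E
```

```text
force: [0.4, -0.0, 0.3]
force: [-0.4, 0.0, -0.7]
t 18.7 p [ 0.4894 -0.1957  0.0377] rad 76.6 tan -49.7 yawY -62.7 z [ 0.001 -0.    -1.   ] F [-0.4  0.  -0.7] j7 -0.88 g 0.0035010186233218805
[ 1.85956026  0.79485711 13.66703922]
```

View pics/c9.png

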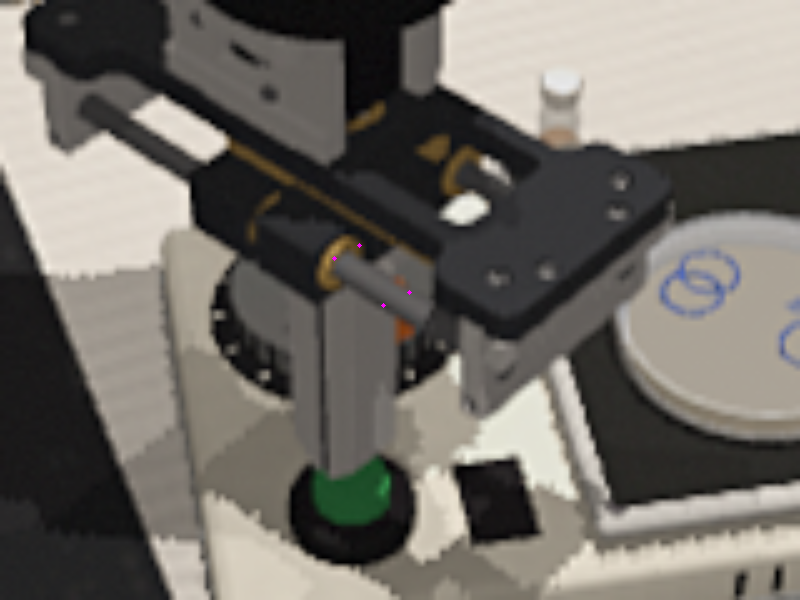

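The finger is above the green button, at about (300,300) in the full image, with the gripper body clear of the dish and fin. Pressing gently now.

```bash
python3 -m pendant '[[[2,1,4],0],[[0,0,4],0],[[0,0,2],0],[[0,0,2],0],[[0,0,0],0]]'|grep -E "pos|^force"
for i in 1; do python3 -m pendant '[[[0,0,1],0],[[0,0,1],0],[[0,0,0],0],[[0,0,0],0],[[0,0,0],0]]'|grep -E "pos|^force"; done
```

```text
tool_pos: [0.4912, -0.1956, 0.0252]
force: [-0.8, 0.5, 2.4]
tool_pos: [0.4914, -0.1957, 0.0233]
force: [-2.1, 1.0, 3.5]
```

```bash
python3 -m pendant '[[[0,0,1],0],[[0,0,1],0],[[0,0,0],0],[[0,0,0],0],[[0,0,0],0]]'|grep -E "pos|^force"
python3 -m pendant '[[[0,0,1],0],[[0,0,0],0],[[0,0,0],0],[[0,0,0],0],[[0,0,0],0]]'|grep -E "pos|^force"
```

```text
tool_pos: [0.4915, -0.1957, 0.0218]
force: [-4.8, 1.6, 15.7]
tool_pos: [0.4916, -0.1958, 0.0215]
force: [-10.3, 3.8, 30.2]
```

The force climbed along the spring to about 4 N and then met a hard stop, so the button is fully down. Releasing and moving clear.

```bash
python3 -m pendant '[[[0,0,-5],0],[[0,0,-15],0],[[0,0,-40],0],[[0,0,-50],0],[[0,0,-40],0]]'|grep -E "pos|^force"
python3 -c "
from h import *
st,M=where();print(M.T@(np.array([.35,-.45,.17])-st['tool_pos'])*1e3)"
```

```text
tool_pos: [0.4917, -0.1958, 0.173]
force: [0.1, 0.3, -0.4]
t 21.93 p [ 0.4917 -0.1958  0.173 ] rad -55.3 tan -71.9 yawY -62.7 z [ 0.002 -0.    -1.   ] F [ 0.1  0.3 -0.4] j7 -0.86 g -0.0013842238672062955
[-242.39429153  161.04148478    2.85848771]
```

```bash
python3 -m pendant '[[[-40,27,0],0],[[-40,27,0],0],[[-40,27,0],0],[[-40,27,0],0],[[-40,27,0],0]]'|grep -E "pos|^force"
python3 -m pendant '[[[-40,27,0],0],[[0,0,0],0],[[0,0,0],0],[[0,0,0],0],[[0,0,0],0]]'|grep -E "pos|^force"
python3 - <<'E'
from h import *
fin(); s=snap('top','top9'); b,m=blobs(s,(5,70,80),(20,255,255),20)
ys,xs=np.nonzero(m[235:305,300:360]); P=np.array([ray(s,x+300,y+235,.072)[:2] for x,y in zip(xs,ys)])
if len(P)>5:
    w,v=np.linalg.eigh(np.cov(P.T)); e=P.mean(0)-C; print(len(P),e,np.degrees(np.arctan2(e[1],e[0])),np.degrees(np.arctan2(v[1,1],v[0,1])),np.sqrt(12*w))
print('btn',[(a,p) for a,p,_ in blobs(s,(45,100,50),(85,255,255))[0]])
print('red',[(a,p) for a,p,_ in blobs(s,(0,150,80),(4,255,255),15)[0]])
a=cv2.imread('pics/top0.png').astype(int);d=np.abs(a-s['color'][:,:,::-1]).max(2)
print('diff white vial',d[200:225,275:295].max(),'dish',d[175:240,340:410].max(),'red',d[268:290,410:432].max())
E
```

```text
tool_pos: [0.3748, -0.4087, 0.1712]
force: [1.4, 0.3, 0.6]
tool_pos: [0.353, -0.4489, 0.1705]
force: [0.4, -0.6, 0.5]
fin 147 [304.5 258.9] clicks 3.95 r 22.2
109 [ 0.00531012 -0.01961139] -74.84946708220426 105.92612236217526 [0.01223626 0.03177718]
btn [(np.int32(52), array([103.9, 117.9])), (np.int32(152), array([380. , 288.7]))]
red [(np.int32(209), array([322.9,  92.9])), (np.int32(51), array([423.6, 277.5]))]
diff white vial 8 dish 11 red 9
```

The fin is at −74.8°, against −74.6° expected for four clicks. The button is back up, and the dish and vials haven't moved.

```bash
python3 -c "
from workcell import arm
print(arm.job_done())"
```

```text
the job is handed in; nothing more can be done
None
```

The dial was turned exactly four clicks clockwise, then the start button was pressed to its stop and came back up; the dish and vials had not moved, and the job is handed in (no verdict was returned).

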